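Show the long bread roll in the serving tongs

TASK

A customer wants a look at the long bread roll before buying it. Pick up the serving tongs, take the long roll off the bread board with them and finish while still holding it in the tongs over the middle of the plate, at least 10 cm above it: nothing is put down or let go. Touch the bread only with the tongs, and leave the other two breads and the card reader where they are.

Things in the scene. Friction and masses are not known exactly. Their poses are not given: they have to be found in the camera images.
- tongs: Sprung steel serving tongs, open, lying on their side: two bowed arms side by side, hinged at the rear, paddles in front. 244 mm long, 30 mm tall, 125 g. Origin: midway between the paddles, on the underside. x: forward from hinge (x = -207 mm) to paddles, away from the robot within 0.3 rad; z up, the hinge axis. At rest 103 mm wide at most. The body is the +y arm; the other is hinged to it.
- tongs_paddles (a point): Middle between the two paddles, 15 mm above the underside. Each paddle is 50 mm long (25 mm either way along x), 30 mm tall and 3 mm thick; at rest their inner faces stand 88 mm apart at the middle. When both handles are squeezed evenly this middle stays straight ahead of the grip.
- tongs_grip (a point): Where to grip: between the two handles (black silicone sleeves 66 mm long, 24 mm tall, 60 mm over their outer faces at rest), 15 mm above the underside, 115 mm behind the middle of the paddles; mass centre about 15 mm further forward. Squeezed along y, each 1 mm at the handles shuts the paddles 2.25 mm: 60 mm over the handles = 88 mm between paddles, 43 = 50 (both then parallel).
- tongs_jaw (a joint): Angle by which the tongs are squeezed (rad): 0 = open at rest on their stop, 0.184 = 50 mm between the paddles, 0.40 = nearly shut. A spring opens them: 0.3 + 1.2 x angle N m about the hinge, 92 mm behind the grip, so about 3 N on each finger at rest and 6 N at 0.184. Fingers opened beyond 60 mm drop the tongs.
- long_roll: The long bread roll, the only oblong one of the three breads: domed, three slashes across its top, 92 mm long, 51 mm wide (sides flat over the middle 56 mm), 42 mm tall, 50 to 100 g, rigid. Origin: centre of its underside; x along its length, z up. On the board, in any of three places about 110 mm apart, its length pointing away from the robot within 0.35 rad.
- long_roll_mid (a point): Middle of the long roll, 20 mm above its underside.
- board: Flat wooden bread board, fixed, 150 mm (x) by 340 mm (y) by 18 mm thick, no rim; origin: centre of its underside.
- plate: White round plate, 170 mm across, 18 mm high at the rim, loose on the counter; origin: centre of its underside. Tongs and plate lie one on the left, one on the right, in front of the board; either may be on either side.
- round_roll: Round bread roll, 60 mm across, 41 mm tall, a bystander on the board; origin: centre of its underside.
- square_roll: Square bread roll, 60 by 58 mm, 34 mm tall, a bystander on the board; origin: centre of its underside.
- card_reader: Black card reader, 165 by 78 mm, 31 mm tall, lying loose between tongs and plate, nearer the robot; origin: centre of its underside, x along its length.

How it is judged:
On the way, in this order (a step that is already met when the one before it is completed fails the run):
1. the tongs are picked up off the counter in the gripper (contact force between the fingers and tongs above 0.5 N and height (world z) of tongs_grip above 0.035 m), for 0.2 s.
2. the long roll is lifted clear of the board in the tongs (contact force between tongs and long_roll above 0.5 N and contact force between the fingers and tongs above 0.5 N and height (world z) of long_roll_mid above 0.07 m), for 0.2 s.
At the end, for the whole second after the job is handed in: The gripper holds the tongs and they alone hold the long roll, still, its middle at least 115 mm above the counter and within 60 mm (level) of the centre of the plate, which lies on the counter; the other two breads and the card reader are within 40 mm of where they were (contact force between tongs and long_roll above 0.5 N and contact force between the fingers and tongs above 0.5 N and height (world z) of long_roll_mid above 0.115 m and horizontal distance between long_roll_mid and plate below 0.06 m and height (world z) of tongs_grip above 0.05 m and linear speed of long_roll below 0.05 m/s and angular speed of long_roll below 0.4 rad/s and contact force between long_roll and plate below 0.05 N and contact force between each of the fingers, the arm and long_roll below 0.05 N and height (world z) of plate below 0.03 m and distance of each of round_roll, square_roll, card_reader from where it was at the start of the episode below 0.04 m); the arm keeps its last pose, push and grip.
It fails at once if the robot touches one of the breads itself instead of with the tongs (contact force between any of the fingers, the arm and long_roll above 0.3 N or contact force between any of the fingers, the arm and round_roll above 0.3 N or contact force between any of the fingers, the arm and square_roll above 0.3 N).
It fails at once if another bread or the card reader is moved more than 40 mm (distance of any of round_roll, square_roll, card_reader from where it was at the start of the episode above 0.04 m).
It also fails if it takes over 48 s, if anything falls off the work surface, if the arm or the gripper's body presses on something with over 40 N, if the wrist force passes 120 N, or if a joint passes its speed limit or range.

ROBOT

A 7-joint arm with a two-finger parallel gripper is mounted at the origin on the work surface. World frame = base frame: x ahead of the robot, y to its left, z up, the work surface at z = 0. Lengths are in m, angles in rad, forces in N, time in s.
With the tool pointing down it reaches from about 0.4 to 0.85 m from the base axis. Payload 10.4 kg.
Tool frame: the origin (TCP) lies on the centre line of the jaws, within the pads' length; the fingertips stand 17 mm ahead of it and the grasp point (between the pads) lies 2 mm behind it; z points along the fingers, y is the line along which they close (so a half turn about z gives the same grasp; the last joint's range is limited). The gripper opens to 85 mm and grips with 20 to 120 N. Pads are 22 mm wide; open, the fingers measure 114 mm over their backs; the gripper's body (76 mm by 85 mm) begins 54 mm behind the grasp point. The pads swing forward as they close: fully open they stand 13 mm farther back than shut.
Start: joints at [-1.153, 0.332, -0.065, 1.46, 0.022, 1.35, -0.088], TCP at [0.267, 0.565, 0.248] pointing down, gripper open.
Joint ranges: [-2.6, 2.6], [-0.5, 2.12], [-1.47, 1.34], [0.16, 2.42], [-1.27, 4.41], [0.06, 2.06], [-2.6, 2.6]. Speed limits (rad/s): [2.22, 2.22, 2.79, 2.79, 3.14, 3.14, 3.14].

INTERFACE

Orientations are given as a unit quaternion [x, y, z, w].
In Python, from workcell import get_obs, optics, job gives the robot as it stands. The module is installed in compiled form; this text tells all that it offers.
- The arm moves only by the tool send_rows, never from a script. Its argument "plan" is a list that holds one entry, the list of rows, each a list of 7 numbers: the turn, a rotation vector about the tool's x, y, z in units of 1.5 rad (1.0 is 1.5 rad), then the shift along the tool's x, y, z in units of 20 cm (1.0 is 20 cm), then the opening, from 0 (shut) to 1 (fully open). A call has 1 to 20 rows; each row shifts and turns the commanded pose from where the row before left it, along the tool's axes as they then stand; what a row does not reach is not made up. A row lasts 1/12 s, in which the tool goes at most 41.7 mm and 7.16 degrees, less where a joint would pass 70% of its speed; a pose out of reach is approached as far as the arm can. A call with a number of a shift or a turn outside -1 to 1 is refused whole. A call with a gripper value outside its range is refused whole. The fingers move at their own pace and stop on an object; "squeeze" is the grip in N (left out, the last holds). Time passes only in rows, so rows that do not move let the fingers close. It gives the time, the measured TCP pose, the force, the opening and the grip force at its end, in the units of the state.
- get_obs(): the state, without advancing time (a new reading comes with each control period).
- optics.camera(name): name is "scene" or "top"; returns the picture (480x640x3 uint8, red, green, blue); there is no depth.
- optics.get_calibration(name): a dict with "intrinsics" (3x3 intrinsics, pixels), "world_from_camera" (4x4, takes a point from camera to world coordinates). Camera axes: x right, y up, looking along -z (the intrinsics and any distortion apply to the point x, -y, -z); pixel columns grow to the right and rows downward; lengths in m; the calibration is good to about 2 mm. A picture is of the moment at which its call begins. get_calibration takes no time and is no camera call.
- job.hand_in(): hands the job in; it is judged then, once.
The state is a dict: "clock": time; "joint_pos": joint angles; "joint_velocities": joint speeds; "tau": joint torques, N m; "position": TCP position; "ee_rot": TCP orientation; "ft_force": force on the tool from outside, world axes, zero at the start; "torque": the same for the moment, N m; "grip_width": opening from 0.0 (shut) to 1.0 (fully open); "grasp_force": force on a finger pad.
Only numpy, scipy, OpenCV 4.12 (cv2) and the standard library are available. Lean on these libraries where they do the work, as an engineer would, in place of code of your own. Each camera call takes 0.05 s, during which the arm holds its last target. There are 200 camera calls.

## Working session

There is one attempt and no reset: what is moved stays moved. The work goes in short steps, Python scripts to look and compute and a tool call to move; the robot and the scene stay as the last step left them, time stands still between calls to the robot, and variables do not carry over. Pictures are saved under pics/ and viewed, at most 10 in all, crops included, and the job is handed in when it is done.

Besides the shell and the picture viewer there is one more tool, called after ">>>" as name([rows], argument=value, ...), one row to a line, values as JSON. send_rows: Moves the arm, as the interface text tells. Its arguments: {"type":"object","properties":{"plan":{"type":"array"},"squeeze":{"type":"number"}},"required":["plan"]}

```bash
mkdir -p pics
python3 - <<'E'
from workcell import get_obs, optics
import cv2
o=get_obs();print({k:o[k] for k in('clock','position','ee_rot','grip_width','ft_force')})
for n in('scene','top'):
    cv2.imwrite(f'pics/{n}0.png',optics.camera(n)[...,::-1]);c=optics.get_calibration(n);print(n,c)
E
```

```text
{'clock': 0.0, 'position': array([0.26650937, 0.56492524, 0.24750238]), 'ee_rot': array([ 2.18594561e-01,  9.75815505e-01, -7.07881832e-04, -1.28333956e-04]), 'grip_width': 0.9983260990206383, 'ft_force': array([0.75041476, 0.31207471, 0.18545878])}
scene {'intrinsics': array([[495.02119009,   0.        , 323.92931442],
       [  0.        , 495.02119009, 240.39672096],
       [  0.        ,   0.        ,   1.        ]]), 'world_from_camera': array([[ 0.8067959 , -0.5134258 ,  0.29235993,  0.82424293],
       [ 0.59082776,  0.69965878, -0.40174638, -0.45101127],
       [ 0.00171477,  0.49686169,  0.86782805,  0.99538244],
       [ 0.        ,  0.        ,  0.        ,  1.        ]])}
top {'intrinsics': array([[479.79615442,   0.        , 322.37898567],
       [  0.        , 479.79615442, 242.7250457 ],
       [  0.        ,   0.        ,   1.        ]]), 'world_from_camera': array([[ 0.02887714,  0.99781561, -0.05941477,  0.41505531],
       [-0.99937453,  0.03003387,  0.01866853,  0.01208296],
       [ 0.0204122 ,  0.05883851,  0.9980588 ,  1.09821501],
       [ 0.        ,  0.        ,  0.        ,  1.        ]])}
```

View pics/top0.png

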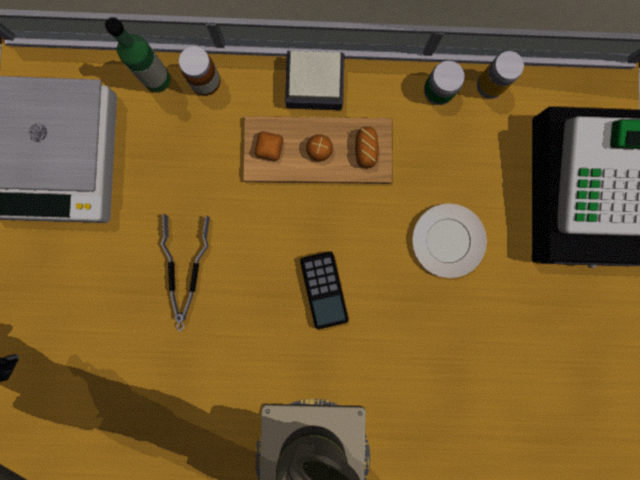

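View pics/scene0.png

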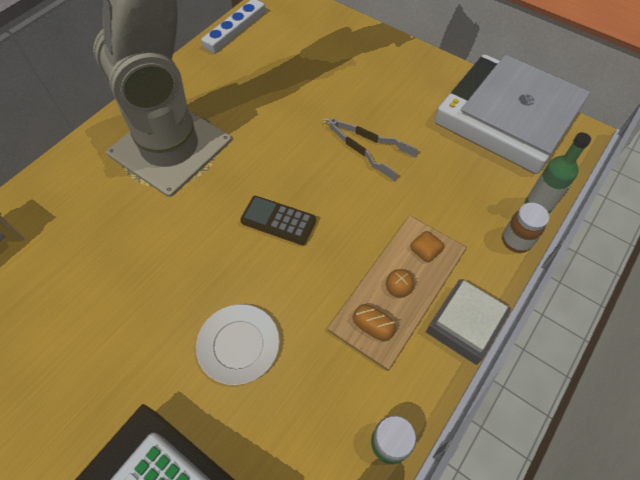

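The top view shows the tongs on the left (hinge at about 180,325, paddles at about 164,225 and 206,225). The long roll is at the right end of the board (367,147), the plate at (449,241) and the card reader at (323,290). Next I'll enlarge the tongs and roll in both views.

Run:
```python
import cv2,numpy as np
t=cv2.imread('pics/top0.png');s=cv2.imread('pics/scene0.png')
def crop(im,x,y,w,h,k,W,H):
    c=cv2.resize(im[y:y+h,x:x+w],None,fx=k,fy=k,interpolation=cv2.INTER_CUBIC)
    for i in range(0,w,10):
        cv2.line(c,(i*k,0),(i*k,8 if (x+i)%50 else 16),(255,255,255),1)
        if (x+i)%20==0: cv2.putText(c,str(x+i),(i*k,22),0,.35,(255,255,255),1)
    for j in range(0,h,10):
        cv2.line(c,(0,j*k),(8,j*k),(255,255,255),1)
        if (y+j)%20==0: cv2.putText(c,str(y+j),(10,j*k+4),0,.35,(255,255,255),1)
    return c
a=crop(t,140,200,80,140,4,0,0);b=crop(s,310,100,120,100,4,0,0)
out=np.zeros((600,800,3),np.uint8);out[:560,:320]=a;out[:400,320:]=b
cv2.imwrite('pics/c1.png',out)
out=np.zeros((600,800,3),np.uint8)
out[:420,:360]=crop(t,340,110,60,70,6,0,0);out[:480,380:800]=crop(s,330,280,70,80,6,0,0)
cv2.imwrite('pics/c2.png',out)
```

```text
(no output)
```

View pics/c1.png

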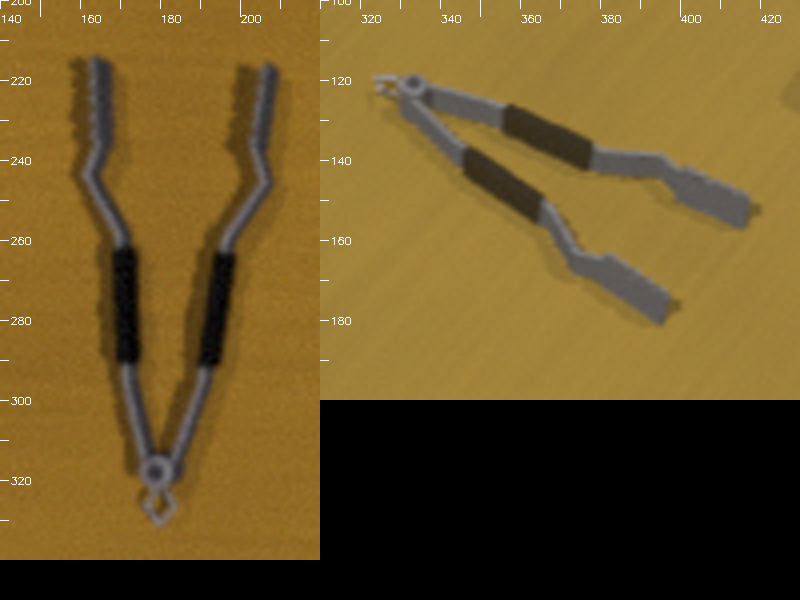

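View pics/c2.png

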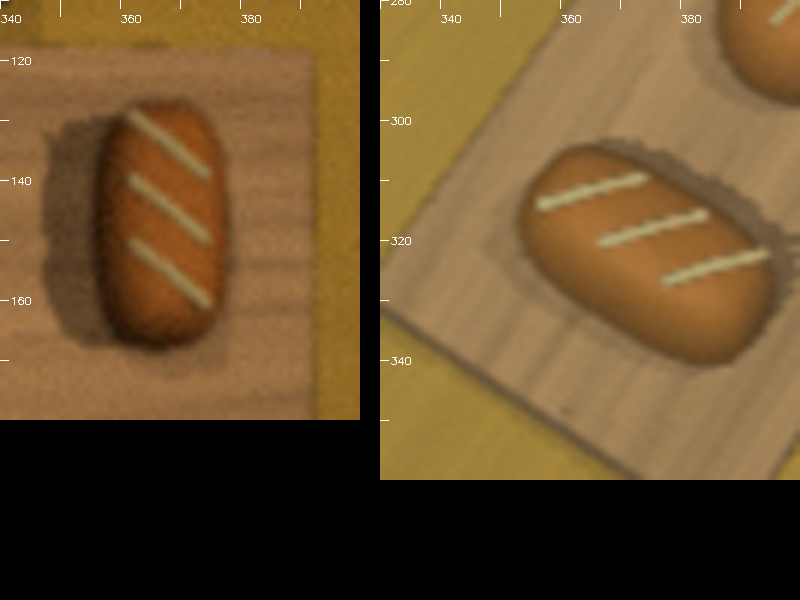

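```bash
cat > h.py <<'E'
import numpy as np
from workcell import get_obs, optics
def ray(n,p):
    c=optics.get_calibration(n);K=c['intrinsics'];T=c['world_from_camera']
    d=np.linalg.solve(K,[p[0],p[1],1.]);d=T[:3,:3]@(d*[1,-1,-1]);return T[:3,3],d/np.linalg.norm(d)
def tri(t,s):
    (a,u),(b,v)=ray('top',t),ray('scene',s)
    k=np.linalg.lstsq(np.c_[u,-v],b-a,rcond=None)[0];P,Q=a+k[0]*u,b+k[1]*v
    return (P+Q)/2,np.linalg.norm(P-Q)*1e3
def atz(n,p,z):
    a,u=ray(n,p);return a+u*(z-a[2])/u[2]
def proj(n,P):
    c=optics.get_calibration(n);T=c['world_from_camera']
    q=(np.asarray(P)-T[:3,3])@T[:3,:3]*[1,-1,-1];q=c['intrinsics']@q;return q[:2]/q[2]
E
python3 - <<'E'
from h import *
np.set_printoptions(precision=4,suppress=True)
T=lambda x,y:(140+x/4,200+y/4); S=lambda x,y:(310+(x-320)/4,100+y/4)
R=lambda x,y:(340+x/6,110+y/6); Q=lambda x,y:(330+(x-380)/6,280+y/6)
pts={'hinge':(T(157,471),S(413,85)),
'Lf top':(T(113,248),S(593,147)),'Lr top':(T(118,362),S(505,103)),'Lf bot':(T(136,248),S(588,172)),'Lr bot':(T(139,364),S(503,130)),
'Rf top':(T(214,252),S(543,197)),'Rr top':(T(199,364),S(467,145)),'Rf bot':(T(235,252),S(540,222)),'Rr bot':(T(220,366),S(463,180)),
'Lpad top':(T(91,57),S(748,194)),'Rpad top':(T(265,62),S(670,290)),'Lpad bot':(T(107,60),S(742,229)),'Rpad bot':(T(277,67),S(663,326)),
'A-':(R(208,177),Q(665,282)),'A+':(R(130,115),Q(765,253)),'B-':(R(208,240),Q(600,244)),'B+':(R(131,179),Q(705,214)),
'C-':(R(209,304),Q(540,205)),'C+':(R(132,243),Q(645,177)),'plate':((448,240.5),(238.3,345)),
'boardNR':((392,183),(388,367))}
for k,v in pts.items(): print(k,*tri(*v))
print(atz('top',(392.2,182.5),.018),atz('scene',(388,366),.018))
E
```

```text
hinge [0.3037 0.3036 0.0238] 0.5353283997285636
Lf top [0.4255 0.3353 0.0165] 0.9709936346129835
Lr top [0.3622 0.3269 0.0242] 1.7918955152859573
Lf bot [ 0.4269  0.3281 -0.0004] 1.2744611970639141
Lr bot [0.3619 0.3234 0.0011] 2.6896230675771706
Rf top [0.4248 0.2776 0.0217] 1.1334213268869977
Rr top [0.3626 0.2825 0.0244] 1.115974552201873
Rf bot [0.4265 0.2711 0.0043] 2.03080903431191
Rr bot [ 0.3613  0.2796 -0.008 ] 1.7439220206683101
Lpad top [0.531  0.3481 0.0317] 0.3954106528118355
Rpad top [0.5318 0.252  0.0347] 1.7599163782660934
Lpad bot [ 0.5329  0.3493 -0.0022] 1.3564816977923073
Rpad bot [ 0.5325  0.2527 -0.0018] 0.40649352673500394
A- [ 0.7098 -0.115   0.0578] 3.431484892914382
A+ [ 0.7315 -0.0862  0.0573] 2.045111548422133
B- [ 0.6857 -0.1161  0.0577] 1.751765163693195
B+ [ 0.7078 -0.0869  0.0579] 2.759994085025474
C- [ 0.6618 -0.1168  0.0584] 1.9641661165350583
C+ [ 0.6842 -0.0878  0.0576] 3.098711981328976
plate [ 0.4943 -0.2967  0.0036] 0.7909471407225593
boardNR [ 0.7035 -0.1527 -0.1058] 132.91811857413444
[ 0.6216 -0.1633  0.018 ] [ 0.7675 -0.1553  0.018 ]
```

The triangulated heights are right: slashes at 58 mm, paddle tops at about 32 mm, the plate near 4 mm. Results:
- **Tongs:** grip point at about (0.396, 0.302), yaw about -0.018.
- **Roll:** centre at about (0.697, -0.1015), yaw about 0.036.
- **Plate:** centre at (0.494, -0.297).

First I'll turn the tool and move above the grip point, 5 mm forward of it.

>>> send_rows([
  [[0,0,-0.0705,0,0,0,1],[0,0,-0.0705,0,0,0,1],[0,0,-0.0705,0,0,0,1],[0,0,-0.0705,0,0,0,1],[0,0,0,-0.0696,-0.1303,0.064,1],[0,0,0,-0.0696,-0.1303,0.064,1],[0,0,0,-0.0696,-0.1303,0.064,1],[0,0,0,-0.0696,-0.1303,0.064,1],[0,0,0,-0.0696,-0.1303,0.064,1],[0,0,0,-0.0696,-0.1303,0.064,1],[0,0,0,-0.0696,-0.1303,0.064,1],[0,0,0,-0.0696,-0.1303,0.064,1],[0,0,0,-0.0696,-0.1303,0.064,1],[0,0,0,-0.0696,-0.1303,0.064,1],[0,0,0,0,0,0,1],[0,0,0,0,0,0,1],[0,0,0,0,0,0,1]],
], squeeze=30)

```text
clock: 1.52
position: [0.4009, 0.3028, 0.1204]
ee_rot: [0.009, 1.0, 0.0, -0.0]
ft_force: [0.3, 0.8, 0.1]
grip_width: 0.995
grasp_force: 0.0
```

Run:
```python
from h import *
import cv2
from scipy.spatial.transform import Rotation as R
o=get_obs();print(o['clock'],o['position'],R.from_quat(o['ee_rot']).as_matrix().round(3),o['joint_pos'].round(2),o['ft_force'])
# roll outline centre at mid height; tongs model check
print(atz('top',(366.8,147.4),.038))
t=cv2.imread('pics/top0.png');s=cv2.imread('pics/scene0.png')
x,y,w=.3957,.302,-.018
f=np.array([np.cos(w),np.sin(w)]);l=np.array([-f[1],f[0]])
def P(a,b,z): return np.r_[np.array([x,y])+a*f+b*l,z]
pts=[P(-.092,0,.03),P(.14,.047,.03),P(.09,.047,.03),P(.14,-.047,.03),P(.09,-.047,.03),P(0,.03,.027),P(0,-.03,.027)]
c=np.array([.697,-.1015]);g=np.array([np.cos(.036),np.sin(.036)]);h=np.array([-g[1],g[0]])
pts+=[np.r_[c+a*g+b*h,.035] for a,b in((.046,0),(-.046,0),(0,.0255),(0,-.0255))]
out=[]
for n,im,bs in(('top',t,((140,200,80,140),(340,110,60,70))),('scene',s,((310,100,120,100),(330,280,70,80)))):
    big=cv2.resize(im,None,fx=5,fy=5,interpolation=cv2.INTER_CUBIC)
    for p in pts: q=proj(n,p);cv2.circle(big,tuple(int(v*5+2) for v in q),3,(0,255,0),-1)
    out+=[cv2.resize(big[b*5:(b+hh)*5,a*5:(a+ww)*5],(400,int(400*hh/ww)))[:300] if 0 else cv2.resize(big[b*5:(b+hh)*5,a*5:(a+ww)*5],None,fx=min(400/ww/5,300/hh/5),fy=min(400/ww/5,300/hh/5)) for a,b,ww,hh in bs]
O=np.zeros((600,800,3),np.uint8)
for i,m in enumerate(out): r,cc=divmod(i,2);O[r*300:r*300+m.shape[0],cc*400:cc*400+m.shape[1]]=m[:300,:400]
cv2.imwrite('pics/c3.png',O)
```

```text
1.5167 [0.40093662 0.30277693 0.12040305] [[-1.     0.018 -0.   ]
 [ 0.018  1.     0.   ]
 [ 0.     0.    -1.   ]] [-0.76  0.18  0.03  1.93 -0.01  1.03  0.82] [0.26106844 0.78302094 0.12650779]
[ 0.69541522 -0.10123877  0.038     ]
```

View pics/c3.png

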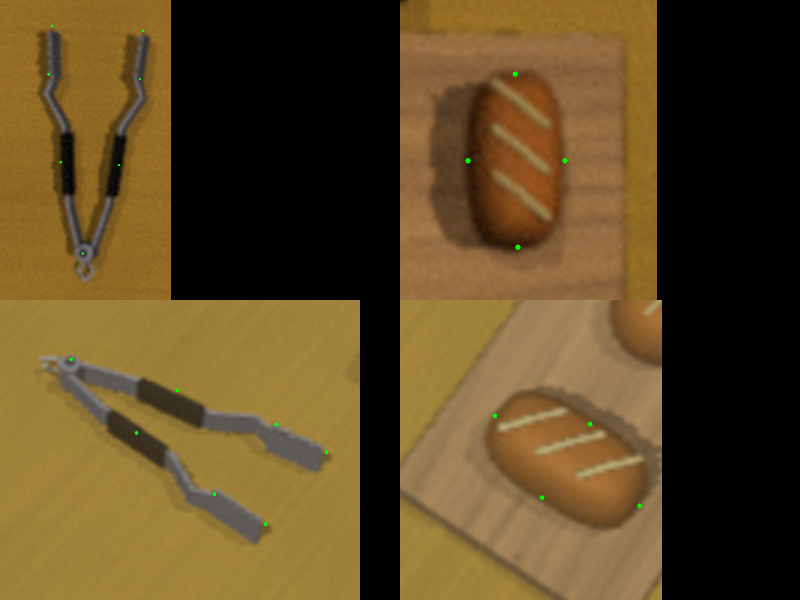

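The overlay matches both views to within a few mm. Descending and closing part-way.

>>> send_rows([
  [[0,0,0,0,-0.005,0.1,1],[0,0,0,0,0,0.1,1],[0,0,0,0,0,0.1,1],[0,0,0,0,0,0.1,1],[0,0,0,0,0,0.05,1],[0,0,0,0,0,0.045,1],[0,0,0,0,0,0,0.8],[0,0,0,0,0,0,0.7],[0,0,0,0,0,0,0.64],[0,0,0,0,0,0,0.64],[0,0,0,0,0,0,0.64],[0,0,0,0,0,0,0.64],[0,0,0,0,0,0,0.64],[0,0,0,0,0,0,0.64]],
])

```text
clock: 2.68
position: [0.402, 0.3022, 0.0226]
ee_rot: [0.009, 1.0, 0.001, 0.001]
ft_force: [-0.2, 0.4, 5.0]
grip_width: 0.643
grasp_force: 4.0
```

The 4 N grip force is what the spring should give at this opening. Lifting.

>>> send_rows([
  [[0,0,0,0,0,-0.02,0.64],[0,0,0,0,0,-0.04,0.64],[0,0,0,0,0,-0.06,0.64],[0,0,0,0,0,-0.08,0.64],[0,0,0,0,0,-0.08,0.64],[0,0,0,0,0,-0.08,0.64],[0,0,0,0,0,-0.08,0.64],[0,0,0,0,0,-0.08,0.64],[0,0,0,0,0,-0.06,0.64],[0,0,0,0,0,-0.04,0.64],[0,0,0,0,0,0,0.64],[0,0,0,0,0,0,0.64],[0,0,0,0,0,0,0.64]],
])

```text
clock: 3.77
position: [0.4008, 0.3009, 0.1446]
ee_rot: [0.009, 1.0, -0.0, -0.0]
ft_force: [-0.5, -0.7, -1.6]
grip_width: 0.637
grasp_force: 3.5
```

```bash
cat > pic.py <<'E'
import sys
from h import *
import cv2
# name tx ty sx sy : two 100x150 crops at 4x around the given points
n,tx,ty,sx,sy=sys.argv[1],*map(int,sys.argv[2:])
O=[]
for c,x,y in(('top',tx,ty),('scene',sx,sy)):
    im=optics.camera(c)[...,::-1];x0=min(max(x-50,0),540);y0=min(max(y-75,0),330)
    m=cv2.resize(im[y0:y0+150,x0:x0+100],None,fx=4,fy=4,interpolation=cv2.INTER_CUBIC)
    for i in range(0,100,20): cv2.putText(m,str(x0+i),(i*4,10),0,.35,(255,255,255),1)
    for j in range(0,150,20): cv2.putText(m,str(y0+j),(0,j*4+4),0,.35,(255,255,255),1)
    O.append(m)
cv2.imwrite(f'pics/{n}.png',np.hstack(O))
E
python3 - <<'E'
from h import *
print(proj('top',(.46,.3,.15)),proj('scene',(.46,.3,.15)))
E
python3 pic.py l1 160 250 360 110
```

```text
[166.90202601 243.89332111] [388.26391605 113.62321363]
```

View pics/l1.png

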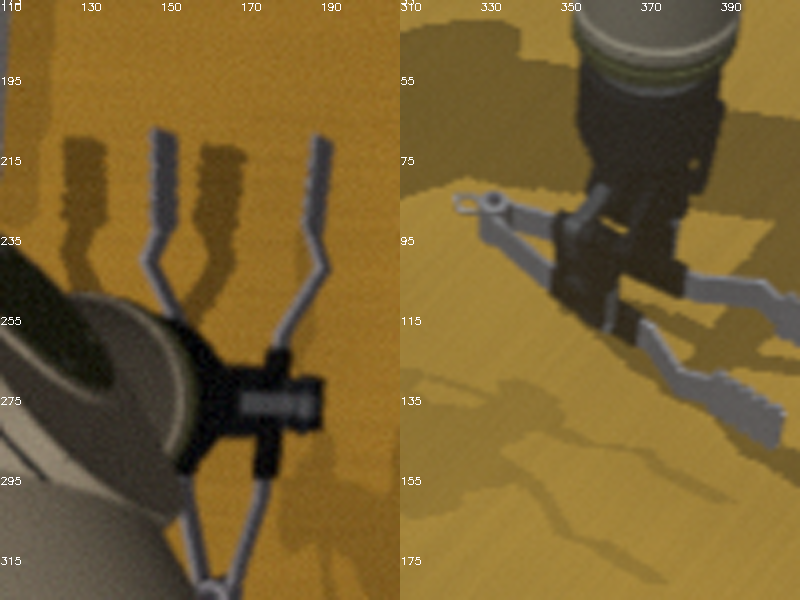

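The tongs are held and look level. I'll triangulate the hinge (top 162.5,322.5; scene 333.3,85.3) and the tip of the right paddle (188.3,208.8; 406.3,137) to check the pitch and offset.

Run:
```python
from h import *
print(tri((162.5,322),(333.3,85.3)),tri((188.3,208.8),(406,137)))
for z in(.15,.16): print(atz('top',(162.5,322),z),atz('top',(148,207.5),z),atz('top',(188.3,208.8),z))
o=get_obs();print(o['position'])
```

```text
(array([0.30633679, 0.29962709, 0.15127126]), np.float64(3.5571771640076455)) (array([0.53071513, 0.26084905, 0.1530508 ]), np.float64(1.0218420420325978))
[0.30750948 0.30122854 0.15      ] [0.53077033 0.34049917 0.15      ] [0.53068658 0.26130669 0.15      ]
[0.30864367 0.29817917 0.16      ] [0.52954998 0.33703565 0.16      ] [0.52946712 0.25867835 0.16      ]
[0.40075198 0.30086915 0.14440951]
```

Both ends are level (top of the tongs at 0.152), and the paddle middle is 109 mm ahead of the TCP. The TCP target over the roll is (0.587, -0.105) with yaw +0.036.

>>> send_rows([
  [[0,0,-0.036,0,0,0,0.64],[0,0,0,-0.0126,-0.0303,0,0.64],[0,0,0,-0.0252,-0.0606,0,0.64],[0,0,0,-0.0378,-0.0909,0,0.64],[0,0,0,-0.0504,-0.1212,0,0.64],[0,0,0,-0.0504,-0.1212,0,0.64],[0,0,0,-0.0504,-0.1212,0,0.64],[0,0,0,-0.0504,-0.1212,0,0.64],[0,0,0,-0.0504,-0.1212,0,0.64],[0,0,0,-0.0504,-0.1212,0,0.64],[0,0,0,-0.0504,-0.1212,0,0.64],[0,0,0,-0.0504,-0.1212,0,0.64],[0,0,0,-0.0504,-0.1212,0,0.64],[0,0,0,-0.0504,-0.1212,0,0.64],[0,0,0,-0.0504,-0.1212,0,0.64],[0,0,0,-0.0504,-0.1212,0,0.64],[0,0,0,-0.0504,-0.1212,0,0.64],[0,0,0,-0.0504,-0.1212,0,0.64],[0,0,0,-0.0252,-0.0606,0,0.64],[0,0,0,-0.0126,-0.0303,0,0.64]],
])

```text
clock: 5.53
position: [0.5791, -0.0892, 0.1448]
ee_rot: [-0.016, 1.0, -0.0, -0.0]
ft_force: [-0.5, -0.4, -1.6]
grip_width: 0.643
grasp_force: 3.5
```

>>> send_rows([
  [[0,0,0,0,0,0,0.64],[0,0,0,0,0,0,0.64],[0,0,0,0,0,0,0.64]],
])

```text
clock: 5.78
position: [0.5788, -0.0847, 0.1451]
ee_rot: [-0.019, 1.0, 0.0, -0.0]
ft_force: [1.3, 0.2, -1.5]
grip_width: 0.642
grasp_force: 3.5
```

```bash
python3 pic.py l2 375 145 375 280; python3 -c "
from h import *
o=get_obs();print(o['position'],o['ee_rot'],o['joint_pos'].round(2))"
```

```text
[ 0.57892709 -0.08490624  0.14528971] [-1.90168713e-02  9.99819087e-01  3.83737111e-04 -6.47396915e-05] [-0.22  0.33  0.35  1.71 -0.12  1.12  1.77]
```

View pics/l2.png

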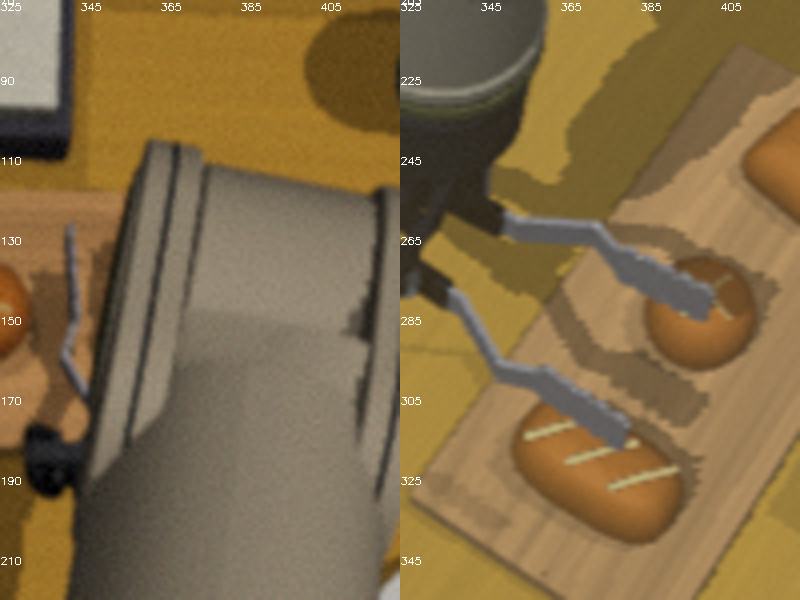

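The move stopped short, with the TCP at (0.579, -0.085). The tongs hang above the roll, shifted to the left. I'll check the paddle tips: left at top (342,126.5) and scene (403,277.7), right at scene (382.5,312).

Run:
```python
from h import *
print(tri((342.3,126.3),(402.8,277.7)),atz('scene',(382.5,312),.153),atz('scene',(402.8,277.7),.153))
```

```text
(array([ 0.70710965, -0.03841092,  0.15178563]), np.float64(1.3644776275890593)) [ 0.71428449 -0.11885393  0.153     ] [ 0.70777533 -0.03851461  0.153     ]
```

>>> send_rows([
  [[0,0,0,-0.009,-0.026,0,0.64],[0,0,0,-0.009,-0.026,0,0.64],[0,0,0,-0.009,-0.026,0,0.64],[0,0,0,-0.009,-0.026,0,0.64],[0,0,0,0,0,0,0.64],[0,0,0,0,0,0,0.64],[0,0,0,0,0,0,0.64]],
])

```text
clock: 6.47
position: [0.5871, -0.1069, 0.1452]
ee_rot: [-0.018, 1.0, 0.0, -0.0]
ft_force: [-0.5, 0.7, -1.6]
grip_width: 0.64
grasp_force: 3.5
```

>>> send_rows([
  [[0,0,0,0,0.006,0.03,0.64],[0,0,0,0,0,0.06,0.64],[0,0,0,0,0,0.06,0.64],[0,0,0,0,0,0.06,0.64],[0,0,0,0,0,0.06,0.64],[0,0,0,0,0,0.06,0.64],[0,0,0,0,0,0.04,0.64],[0,0,0,0,0,0.04,0.64],[0,0,0,0,0,0.04,0.64],[0,0,0,0,0,0.03,0.64],[0,0,0,0,0,0.015,0.64],[0,0,0,0,0,0,0.64],[0,0,0,0,0,0,0.64]],
])

```text
clock: 7.55
position: [0.5872, -0.1058, 0.0465]
ee_rot: [-0.018, 1.0, 0.0, 0.0]
ft_force: [-0.4, 1.0, -0.3]
grip_width: 0.64
grasp_force: 3.5
```

```bash
python3 pic.py l3 375 145 375 300
```

```text
(no output)
```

View pics/l3.png

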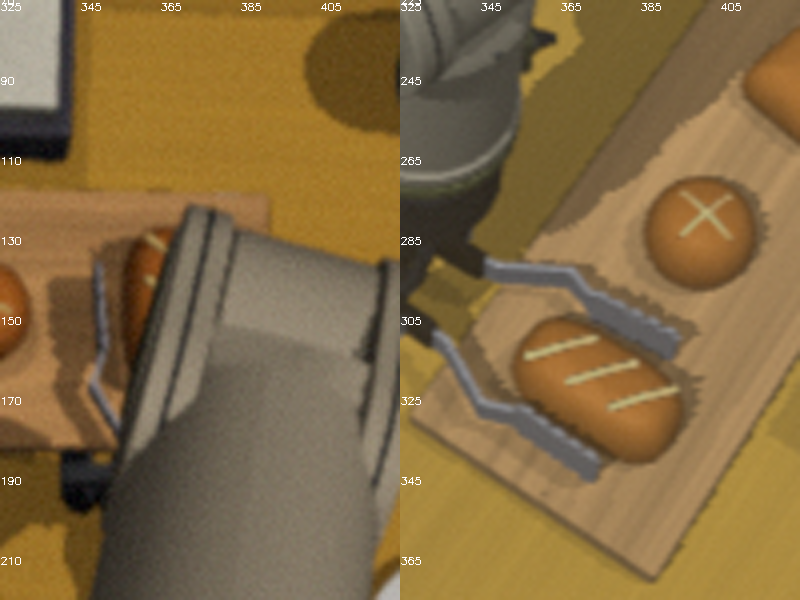

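The paddles straddle the roll cleanly (scene: roll 515-685, paddle tips at 600,470 and 675,345). Squeezing.

>>> send_rows([
  [[0,0,0,0,0,0,0.6],[0,0,0,0,0,0,0.56],[0,0,0,0,0,0,0.53],[0,0,0,0,0,0,0.5],[0,0,0,0,0,0,0.4],[0,0,0,0,0,0,0.3],[0,0,0,0,0,0,0.3],[0,0,0,0,0,0,0.3],[0,0,0,0,0,0,0.3],[0,0,0,0,0,0,0.3],[0,0,0,0,0,0,0.3],[0,0,0,0,0,0,0.3]],
], squeeze=50)

```text
clock: 8.65
position: [0.5871, -0.1058, 0.0464]
ee_rot: [-0.018, 1.0, 0.0, 0.0]
ft_force: [-1.0, -0.4, 1.6]
grip_width: 0.488
grasp_force: 54.7
```

>>> send_rows([
  [[0,0,0,0,0,-0.015,0.3],[0,0,0,0,0,-0.03,0.3],[0,0,0,0,0,-0.04,0.3],[0,0,0,0,0,-0.05,0.3],[0,0,0,0,0,-0.05,0.3],[0,0,0,0,0,-0.05,0.3],[0,0,0,0,0,-0.05,0.3],[0,0,0,0,0,-0.05,0.3],[0,0,0,0,0,-0.05,0.3],[0,0,0,0,0,-0.05,0.3],[0,0,0,0,0,-0.05,0.3],[0,0,0,0,0,-0.05,0.3],[0,0,0,0,0,-0.05,0.3],[0,0,0,0,0,-0.05,0.3],[0,0,0,0,0,-0.04,0.3],[0,0,0,0,0,-0.02,0.3],[0,0,0,0,0,0,0.3],[0,0,0,0,0,0,0.3],[0,0,0,0,0,0,0.3]],
])

```text
clock: 10.23
position: [0.5867, -0.1057, 0.1847]
ee_rot: [-0.018, 1.0, 0.0, -0.0]
ft_force: [-0.5, 0.6, -1.6]
grip_width: 0.484
grasp_force: 54.5
```

```bash
python3 pic.py l4 385 145 365 250
```

```text
(no output)
```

View pics/l4.png

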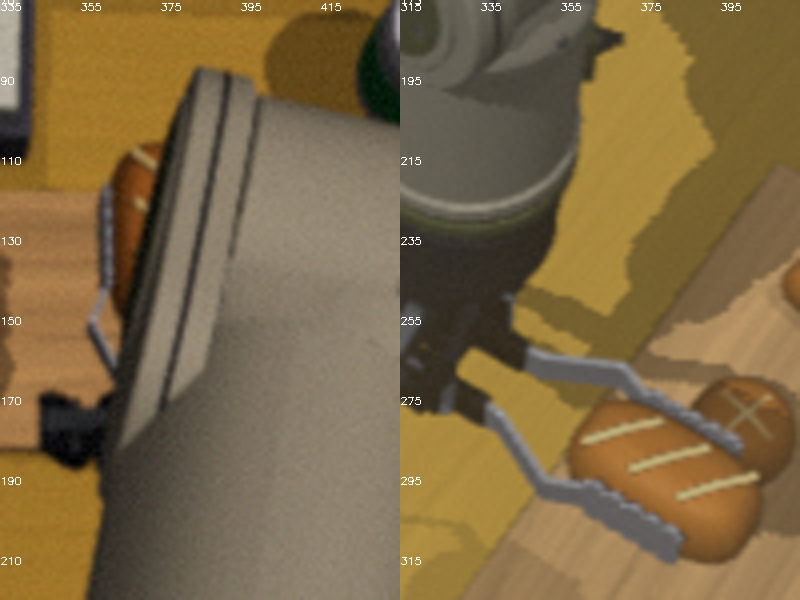

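The roll is clear of the board in the tongs. Turning and carrying it over the plate.

>>> send_rows([
  [[0,0,0.043,0,0,0,0.3],[0,0,0.043,0,0,0,0.3],[0,0,0.043,0,0,0,0.3],[0,0,0.043,0,0,0,0.3],[0,0,0.043,0,0,0,0.3],[0,0,0.043,0,0,0,0.3],[0,0,0,0.018,-0.0294,0,0.3],[0,0,0,0.036,-0.0588,0,0.3],[0,0,0,0.054,-0.0883,0,0.3],[0,0,0,0.054,-0.0883,0,0.3],[0,0,0,0.054,-0.0883,0,0.3],[0,0,0,0.054,-0.0883,0,0.3],[0,0,0,0.054,-0.0883,0,0.3],[0,0,0,0.054,-0.0883,0,0.3],[0,0,0,0.054,-0.0883,0,0.3],[0,0,0,0.054,-0.0883,0,0.3],[0,0,0,0.054,-0.0883,0,0.3],[0,0,0,0.054,-0.0883,0,0.3],[0,0,0,0.036,-0.0588,0,0.3],[0,0,0,0.018,-0.0294,0,0.3]],
])

```text
clock: 12.0
position: [0.3902, -0.2618, 0.1852]
ee_rot: [0.175, 0.985, 0.0, 0.0]
ft_force: [1.0, 0.3, -2.7]
grip_width: 0.487
grasp_force: 54.4
```

>>> send_rows([
  [[0,0,0,0,0,0,0.3],[0,0,0,0,0,0,0.3],[0,0,0,0,0,0,0.3],[0,0,0,0,0,0,0.3],[0,0,0,0,0,0,0.3],[0,0,0,0,0,0,0.3]],
])

```text
clock: 12.5
position: [0.3929, -0.2598, 0.1852]
ee_rot: [0.174, 0.985, -0.0, -0.0]
ft_force: [0.4, 0.4, -1.9]
grip_width: 0.482
grasp_force: 54.4
```

Run:
```python
from h import *
import cv2
from scipy.spatial.transform import Rotation as R
o=get_obs();m=R.from_quat(o['ee_rot']).as_matrix();print(o['position'],o['position']-.109*m[:,0],o['joint_pos'].round(2))
t=optics.camera('top')[...,::-1];s=optics.camera('scene')[...,::-1]
f=lambda im,x,y:cv2.resize(im[y:y+300,x:x+200],None,fx=2,fy=2,interpolation=cv2.INTER_CUBIC)
cv2.imwrite('pics/e.png',np.hstack([f(t,330,110),f(s,170,160)]))
```

```text
[ 0.39289631 -0.25983571  0.18516917] [ 0.49529481 -0.29719273  0.18514359] [-0.06  0.02  0.56  1.96 -0.01  1.16  1.73]
```

View pics/e.png

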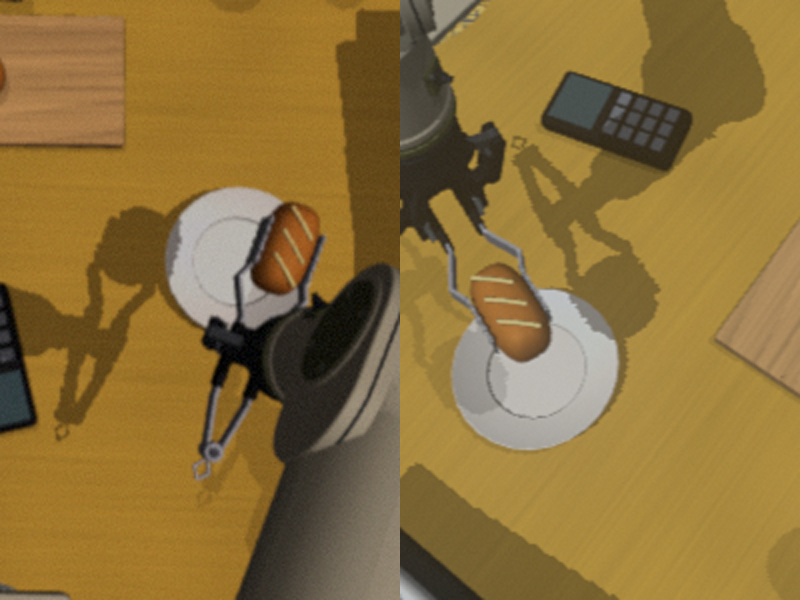

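The roll is held in the tongs over the plate. I'll check its position from the middle slash (top 475,232.5; scene 222.5,310).

Run:
```python
from h import *
r=tri((475,232.5),(222.5,310));print(r)
if r[1]<6 and r[0][2]>.16 and np.hypot(*(r[0][:2]-[.494,-.297]))<.03:
    from workcell import job; print(job.hand_in())
```

```text
(array([ 0.49627939, -0.29489157,  0.19539837]), np.float64(1.9931231506762226))
the job is handed in; nothing more can be done
None
```

The job is handed in: the tongs hold the long roll still, its middle measured about 17 cm above the counter and within about 5 mm of the plate's centre; I don't have the judge's verdict.

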